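# Mount a thermometer module on a sloping lab stand and ratchet its clamp tight

## Robot

A 6-joint arm with a two-finger parallel gripper is mounted at the origin on the work surface. World frame = base frame: x ahead of the robot, y to its left, z up, the work surface at z = 0. Lengths are in mm, angles in degrees, forces in N, time in s.
With the tool pointing down it reaches from about 350 to 850 mm from the base axis. Payload 8.1 kg.
Tool frame: the origin (TCP) lies at the very end of the fingers, on their centre line; the grasp point (between the pads) lies 19 mm behind it (r.grip_depth is the distance from the TCP to the grasp point, in mm); y points along the fingers, z is the direction in which the jaws open and shut, and the axes are right-handed (so a half turn about y gives the same grasp; the last joint's range is limited). The gripper opens to 85 mm and grips with 20 to 120 N. Pads are 22 mm wide; open, the fingers measure 114 mm over their backs; the gripper's body (76 mm by 85 mm) begins 54 mm behind the grasp point. The pads swing forward as they close: fully open they stand 13 mm farther back than shut.
Start: joints at [71.196, 7.471, 85.268, -0, 87.261, -4.893], TCP at [144.23, 582.411, 231.292] pointing down, gripper open.
Joint ranges: [-169.43, 169.43], [-51.17, 129.36], [1.28, 143.12], [-76.62, 256.62], [0, 156.53], [-152.29, 152.29]. Speed limits (degrees/s): [136.94, 136.94, 159.86, 180, 180, 180].

## Interface

Orientations are given as [roll, pitch, yaw] about the fixed x, y, z axes, in that order (R = Rz(yaw) Ry(pitch) Rx(roll)).
In Python, from bench import readout, eyes, r gives the robot as it stands. The module is installed in compiled form; this text tells all that it offers.
- The arm moves only by the tool move_arm, never from a script. Its argument "motion" is text: rows parted by semicolons, each of 6 numbers parted by spaces: the shift along the world's x, y, z in cm, then the turn, a rotation vector about the world's x, y, z in degrees. A call has 1 to 10 rows; each row is the pose to reach, as a shift and turn from the pose commanded when the call began; what a row does not reach only later rows make up. A row lasts 1/12 s, in which the tool goes at most 41.7 mm and 7.16 degrees, less where a joint would pass 70% of its speed; a pose out of reach is approached as far as the arm can. A call with a gripper value outside its range is refused whole. "fingers" is the finger opening in cm, from 0 to 8.54, set as the call begins (left out, the last holds). The fingers move at their own pace and stop on an object; "squeeze" is the grip in N (left out, the last holds). Time passes only in rows, so rows that repeat a pose let the fingers close. It gives the time, the measured TCP pose, the force and the opening at its end, in the units of the state.
- readout.sense(): the state, without advancing time (a new reading comes with each control period).
- eyes.snapshot(name): name is "side" or "top"; returns a dict with "image" (420x560x3 uint8, blue, green, red), "fx", "fy", "cx", "cy" (pixels), "dist_coeffs" ([k1, k2, p1, p2, k3] as OpenCV has them; the pictures are not rectified), "world_to_cam" (4x4, takes a point from world to camera coordinates). Camera axes: x right, y down, z forward; pixel columns grow to the right and rows downward; lengths in mm; the calibration is good to about 2 mm. A picture is of the moment at which its call begins. There is no depth.
- r.hand_in(): hands the job in, once; it reports no verdict.
The state is a dict: "time": time; "joint_pos": joint angles; "qd": joint speeds; "joint_efforts": joint torques, N m; "tool_pos": TCP position; "tcp_rot": TCP orientation; "ft_force": force on the tool from outside, world axes, zero at the start; "wrist_torque": the same for the moment, N m; "finger_gap": finger opening in mm.
Only numpy, scipy, OpenCV 4.12 (cv2) and the standard library are available. Lean on these libraries where they do the work, as an engineer would, in place of code of your own. Each camera call takes 0.05 s, during which the arm holds its last target. There are 200 camera calls.

## Task

Mount the white thermometer module on the sloping stand: slip the keyhole of its plate over the brass stud and slide it down the slope until the stud sits at the end of the slot, the plate straight and flat on the panel with its lower edge under the clamp foot. Then swing the red-knobbed ratchet lever back and forth until the clamp is fully tight on the plate, and let go. Leave the bottle, the beaker and the tip box where they stand.

Things in the scene. Friction and masses are not known exactly. Their poses are not given: they have to be found in the camera images.
- module_grip (a point): Centre of a white box 50 (x) by 44 (y) by 36 mm (z) on a loose aluminium plate 150 (x) by 76 (y) by 5 mm; 0.3 kg. Starts lying on the bench, plate down. z points out of the plate to the display, x along the plate to its keyhole end (uppermost when mounted). This point is 23 mm above the plate's underside, 15 mm from its middle towards -x. Can be pinched across y or x from the display side
- keyhole (a point): Centre of the keyhole's wide opening (25 mm across), at the plate's underside; same axes as module_grip, 43 mm along +x and 23 mm below it in z. From here a slot 12.5 mm wide runs 22 mm along +x
- slot_end (a point): On the plate's underside, 22 mm along +x of keyhole: where the stud's axis stands when the plate is fully slid home. Same axes
- stud (a point): Foot of the brass stud on the face of a blue panel (250 mm wide, 200 mm along the slope) sloping 35 degrees from level, its face towards the robot. x points up the slope, y left across the panel, z straight out of the face. Neck 8 mm thick, 8 mm long; head 18 mm wide, 4 mm thick. The stand is fixed. Two steel pins, 30 mm tall, are the lever's stops
- pivot (a point): A point on the axis of the ratchet lever, 45 mm out from the panel's face; same axes as stud (x up the slope, z out of the face). It lies 124 mm below the stud along the slope and 128 mm to its right. The lever's bar lies 20 to 29 mm out from the face
- knob (a point): Centre of the red round knob on the lever's end, 20 mm thick, 40 mm tall (29 to 69 mm out from the face), its axis along the panel's z, 95 mm from the lever's axis. It can be held while it travels its arc, and turns in the fingers
- lever (a joint): Lever angle, rad: 0 points straight up the slope, positive clockwise seen from in front (knob to the right); swings only from -0.5 to +0.5. Clockwise swings drive the clamp screw (about 4 N at the knob); anticlockwise the ratchet clicks over its 24 teeth (0.26 rad each) and the screw stays. With the screw at its end the ratchet slips with clicks, at about 8 N at the knob
- screw (a joint): How far the clamp screw has been turned clockwise, rad: 0 to 0.4 at the start (open), 2.4 at its end stop (fully tight). Each radian lowers the clamp foot by 4.5 mm; it meets a mounted plate at about 1.9
- clamp_foot (a point): Underside of the black sprung clamp foot (24 mm along the slope, 30 mm wide) on an aluminium arm; same axes as stud, 124 mm down the slope from it. Arm and foot stand up to 37 mm out from the face; at the start 11 mm or more lies free under the foot. Mounted, the plate's lower edge reaches 13 mm under the foot; with the stud in the wide opening it is 9 mm short of it
- reagent_mid (a point): Half-way up an amber glass bottle with blue cap, 72 mm wide, 150 mm tall, loose, not to be disturbed
- beaker_mid (a point): Half-way up a glass beaker, 72 mm wide, 95 mm tall, loose, not to be disturbed
- tipbox_mid (a point): Middle of a blue pipette tip box with clear lid, 110 by 75 by 64 mm, loose, not to be disturbed
There are look-alikes about, which are no part of the job. Of the things shaped like the part that bears module_grip, the aluminium one is meant.

How it is judged:
By the outcome, as a careful person would: the job done as asked, in the order asked, and still so for the second after the job is handed in, with the robot touching nothing.
It also fails if it takes over 72 s, if anything falls off the work surface, if the arm or the gripper's body presses on something with over 40 N, if the wrist force passes 120 N, or if a joint passes its speed limit or range.

## Working session

There is one attempt and no reset: what is moved stays moved. The work goes in short steps, Python scripts to look and compute and a tool call to move; the robot and the scene stay as the last step left them, time stands still between calls to the robot, and variables do not carry over. Pictures are saved under pics/ and viewed, about 8 in all and at most 12, crops included, and the job is handed in when it is done.

Besides the shell and the picture viewer there is one more tool, called after "Emit:" in YAML: its name, and indented under it one key for each argument. move_arm: Moves the arm, as the interface text tells. Its arguments: {"type":"object","properties":{"motion":{"type":"string"},"fingers":{"type":"number"},"squeeze":{"type":"number"}},"required":["motion"]}

```bash
mkdir -p pics
cat > h.py <<'E'
import numpy as np, cv2
from bench import readout, eyes, r
def snap(n,f=None):
    s=eyes.snapshot(n)
    if f: cv2.imwrite('pics/'+f,s['image'])
    return s
def K(s): return np.array([[s['fx'],0,s['cx']],[0,s['fy'],s['cy']],[0,0,1.]])
def ray(s,p):
    u=cv2.undistortPoints(np.array([[p]],float),K(s),np.array(s['dist_coeffs'],float))[0,0]
    T=np.array(s['world_to_cam']);R=T[:3,:3]
    d=R.T@np.array([u[0],u[1],1]);return -R.T@T[:3,3],d/np.linalg.norm(d)
def onplane(s,p,n,d0):
    c,d=ray(s,p);n=np.array(n,float);return c+d*(d0-n@c)/(n@d)
def onz(s,p,z): return onplane(s,p,[0,0,1],z)
def tri(s1,p1,s2,p2):
    a,u=ray(s1,p1);b,v=ray(s2,p2)
    t=np.linalg.lstsq(np.stack([u,-v],1),b-a,rcond=None)[0]
    A=a+u*t[0];B=b+v*t[1];return (A+B)/2,np.linalg.norm(A-B)
def proj(s,P):
    T=np.array(s['world_to_cam']);return cv2.projectPoints(np.array(P,float).reshape(-1,3),cv2.Rodrigues(T[:3,:3])[0],T[:3,3],K(s),np.array(s['dist_coeffs'],float))[0][:,0]
E
python3 - <<'E'
from h import *
a=snap('side','s0.png');b=snap('top','t0.png')
for s in(a,b):
    T=np.array(s['world_to_cam']);print(-T[:3,:3].T@T[:3,3],T[2,:3],s['fx'])
st=readout.sense();print(st['time'],st['tool_pos'],st['tcp_rot'],st['ft_force'],st['finger_gap'])
E
```

```text
[ 171.9770875  -917.50218411  833.9088736 ] [ 0.27071993  0.73619967 -0.62025863] 436.2489216185217
[ 376.75159084  -14.35278728 1467.23280989] [ 0.09295183 -0.01224711 -0.99559528] 465.984846639465
0.1 [144.05333684 581.9369698  230.32933977] [-9.00960126e+01  7.34901627e-03 -1.39092875e+01] [ 0.6685461   0.03801774 -0.10367185] 85.54692106165973
```

View pics/s0.png

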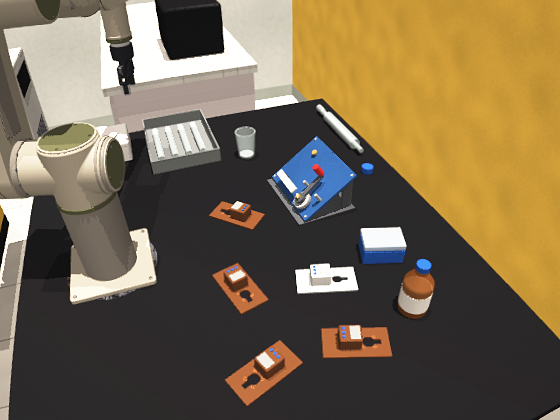

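View pics/t0.png

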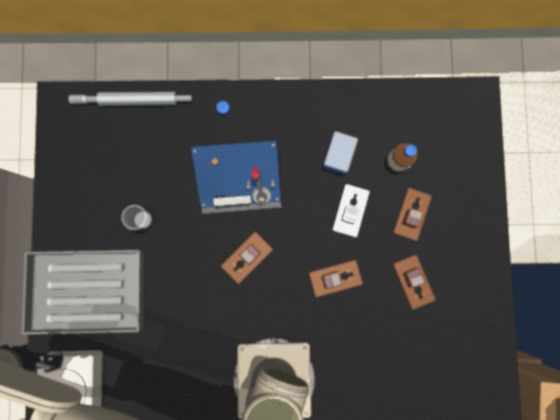

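The side view shows the stand at about (313,180) and the bottle at (415,290). Plates shaped like the part (top view): (351,210) silver-white, and brown or copper at (413,214), (414,281), (336,279) and (247,258). The silver one at top (351,210) / side (326,278) fits "aluminium". I'll confirm it with an enlarged crop.

Run:
```python
import cv2,numpy as np
t=cv2.imread('pics/t0.png');s=cv2.imread('pics/s0.png')
z=lambda i,x,y,w,h,k:cv2.resize(i[y:y+h,x:x+w],(w*k,h*k),interpolation=cv2.INTER_CUBIC)
a=z(t,185,130,100,90,4);b=z(s,262,125,100,100,4)[:360]
c=z(t,320,175,100,70,4)[:240];d=z(s,290,255,100,60,4)
c=c[:240]
cv2.imwrite('pics/c0.png',np.vstack([np.hstack([a,b]),np.hstack([c,d])]))
```

```text
(no output)
```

View pics/c0.png

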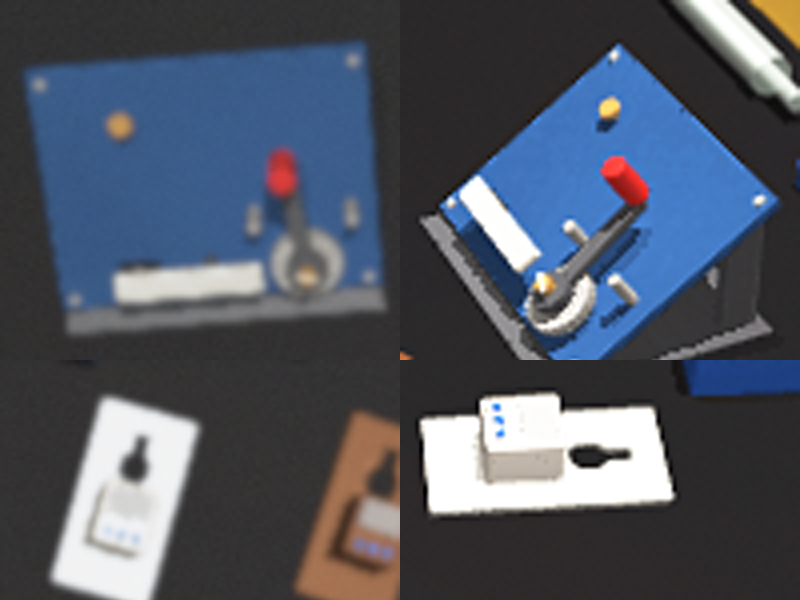

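The crop confirms the silver/white plate: white box with blue display dots, keyhole pointing up and slightly right in the top view. The stud is at top (215,161) and side (314.5,152). Now measuring.

```bash
cat > meas.py <<'E'
from h import *
def blob(m,near):
    n,l,st,c=cv2.connectedComponentsWithStats(m.astype(np.uint8))
    ok=[i for i in range(1,n) if st[i,4]>6]
    i=min(ok,key=lambda i:np.hypot(*(c[i]-near)));return l==i,c[i],st[i,4]
def quad(m):
    c=max(cv2.findContours(m.astype(np.uint8),cv2.RETR_EXTERNAL,cv2.CHAIN_APPROX_NONE)[0],key=cv2.contourArea)
    h=cv2.convexHull(c)
    for e in np.arange(2,15,.5):
        q=cv2.approxPolyDP(h,e,True)
        if len(q)<=4:break
    q=q[:,0].astype(float);c=c[:,0].astype(float)
    # refine: fit line to contour points per edge, middle 70%
    L=[]
    for i in range(len(q)):
        a,b=q[i],q[(i+1)%len(q)];d=(b-a);n=np.linalg.norm(d);d/=n
        t=(c-a)@d;o=abs((c-a)@[-d[1],d[0]])
        p=c[(t>.12*n)&(t<.88*n)&(o<2.5)]
        v=cv2.fitLine(p.astype(np.float32),cv2.DIST_HUBER,0,.01,.01).ravel();L.append(np.cross([v[2],v[3],1],[v[2]+v[0],v[3]+v[1],1]))
    P=[np.cross(L[i-1],L[i]) for i in range(len(q))]
    return np.array([p[:2]/p[2] for p in P])
E
cat > m1.py <<'E'
from meas import *
t=snap('top');s=snap('side')
for nm,S,near in(('top',t,(351,210)),('side',s,(326,278))):
    g=cv2.cvtColor(S['image'],cv2.COLOR_BGR2HSV);m=(g[...,2]>110)&(g[...,1]<60)
    if nm=='top': m[:,:330]=0;m[:185]=0
    b,c,n=blob(m,near);q=quad(b);W=np.array([onz(S,p,5) for p in q]);
    print(nm,n,q.round(1).tolist(),'\n',W.round(1),W.mean(0),[round(np.linalg.norm(W[i]-W[i-1]),1) for i in range(4)])
# panel
C={}
for nm,S,near in(('top',t,(238,165)),('side',s,(318,185))):
    g=cv2.cvtColor(S['image'],cv2.COLOR_BGR2HSV);h,sa,v=cv2.split(g)
    m=(h>100)&(h<125)&(sa>120)&(v>50)
    b,c,n=blob(m,near);C[nm]=quad(b);print(nm,n,C[nm].round(1).tolist())
    m=(h>8)&(h<28)&(sa>90)&(v>110)
    b,c,n=blob(m,(215,161) if nm=='top' else (314.5,152));C[nm+'s']=c;print('stud',c,n)
    m=((h<8)|(h>172))&(sa>150)&(v>90)
    b,c,n=blob(m,(255,174) if nm=='top' else (318,170));C[nm+'k']=c;print('knob',c,n)
for k in'sk':print(k,tri(t,C['top'+k],s,C['side'+k]))
for p in C['top']:
    o=[tri(t,p,s,q) for q in C['side']];i=min(range(4),key=lambda i:o[i][1]);print(p.round(1),[ (x[0].round(1).tolist(),round(x[1],1)) for x in o if x[1]<25])
E
python3 m1.py
```

```text
top 1261 [[345.1, 183.7], [369.6, 190.2], [356.6, 237.0], [331.8, 229.9]] 
 [[ 599.6 -235.3    5. ]
 [ 577.5 -312.1    5. ]
 [ 429.8 -266.3    5. ]
 [ 453.4 -189.2    5. ]] [ 515.09584528 -250.7249336     5.        ] [np.float64(153.3), np.float64(80.0), np.float64(154.6), np.float64(80.6)]
side 1501 [[352.5, 266.3], [358.0, 290.3], [297.5, 292.4], [294.9, 269.5]] 
 [[ 599.6 -233.3    5. ]
 [ 575.3 -311.6    5. ]
 [ 433.4 -263.7    5. ]
 [ 455.3 -189.5    5. ]] [ 515.90124837 -249.49448982    5.        ] [np.float64(150.8), np.float64(82.0), np.float64(149.8), np.float64(77.4)]
top 3938 [[275.4, 140.7], [319.0, 720.5], [159.7, -45.8], [191.3, 147.0]]
stud [214.63157895 161.21052632] 19
knob [255.07843137 173.19607843] 51
side 2939 [[316.6, 135.6], [356.6, 175.6], [305.3, 221.1], [271.7, 175.8]]
stud [313.84210526 151.84210526] 19
knob [317.79268293 169.68292683] 82
s (array([655.45501243, 163.32134411, 114.84508621]), np.float64(0.7744924637485551))
k (array([615.82794739,  44.09846112, 130.72963886]), np.float64(1.8447890870392885))
[275.4 140.7] [([712.1, -16.1, 124.9], np.float64(0.9))]
[319.  720.5] []
[159.7 -45.8] []
[191.3 147. ] [([694.0, 229.1, 131.3], np.float64(1.1))]
```

Emit:
move_arm:
  motion: "35.7 -82.8 0 0 0 -3.6; 35.7 -82.8 0 0 0 -3.6; 35.7 -82.8 0 0 0 -3.6; 35.7 -82.8 0 0 0 -3.6; 35.7 -82.8 0 0 0 -3.6; 35.7 -82.8 0 0 0 -3.6; 35.7 -82.8 0 0 0 -3.6; 35.7 -82.8 0 0 0 -3.6; 35.7 -82.8 0 0 0 -3.6; 35.7 -82.8 0 0 0 -3.6"
  fingers: 8.5
  squeeze: 50

```text
time: 1.03
tool_pos: [309.3, 198.0, 231.3]
tcp_rot: [-90.0, -0.0, -17.5]
ft_force: [0.7, 0.3, 0.6]
finger_gap: 85.0
```

Run:
```python
from meas import *
# panel refine: screws (local bright low-sat centroids) + top edge + base
t=snap('top');s=snap('side')
def spot(S,p,r=3):
    x,y=map(int,np.round(p));im=S['image'][y-r:y+r+1,x-r:x+r+1].astype(float);w=im[...,2];w=np.clip(w-np.median(w)-15,0,None)
    Y,X=np.mgrid[-r:r+1,-r:r+1];return np.array([x+(w*X).sum()/w.sum(),y+(w*Y).sum()/w.sum()])
T={k:spot(t,p) for k,p in dict(TL=(194.5,151),TR=(273,145),BL=(203.2,205),BR=(277,199)).items()}
Sd={k:spot(s,p) for k,p in dict(TL=(315.3,138.8),TR=(352,175),BL=(274.5,175.7)).items()}
W={}
for k in Sd: W[k],e=tri(t,T[k],s,Sd[k]);print(k,T[k],Sd[k],W[k].round(1),round(e,1))
u=W['TL']-W['TR'];v=W['TL']-W['BL'];print('yaw from y',np.degrees(np.arctan2(-u[0],u[1])),np.linalg.norm(u),'from x',np.degrees(np.arctan2(v[1],v[0])),np.linalg.norm(v),'slope',np.degrees(np.arctan2(v[2],np.hypot(*v[:2]))))
n=np.cross(v,-u);n/=np.linalg.norm(n);n*=np.sign(n[2]);print('n',n,'stud height',n@(np.array([655.5,163.3,114.8])-W['TL']))
print(readout.sense()['tool_pos'],readout.sense()['tcp_rot'],readout.sense()['joint_pos'])
```

```text
TL [194.47142857 150.74      ] [315.08757962 138.32643312] [684.2 220.2 127.6] 0.1
TR [272.73972603 144.61369863] [351.36848073 174.56235828] [699.6  -8.1 126.5] 0.0
BL [203.59401709 205.34188034] [275.09831461 174.78838951] [537.2 208.9  27.1] 5.1
yaw from y 3.8572814438304395 228.8119330872592 from x 4.409472993164757 178.42879106652654 slope 34.278515571449674
n [-0.56165656 -0.0419022   0.82630873] stud height 7.930539292893528
[311.60589006 194.4997534  231.3869515 ] [-90.06331385  -0.12117025 -18.03130596] [ 24.08807584 -31.34937828 118.82123064  -0.12834943  92.48072667
 -47.88615971]
```

Emit:
move_arm:
  motion: "19.0 -44.2 0 0 0 0; 19.0 -44.2 0 0 0 0; 19.0 -44.2 0 0 0 0; 19.0 -44.2 0 0 0 0; 19.0 -44.2 0 0 0 0; 19.0 -44.2 0 0 0 0; 19.0 -44.2 -4 0 0 0; 19.0 -44.2 -8 0 0 0; 19.0 -44.2 -12 0 0 0; 19.0 -44.2 -12 0 0 0"

```text
time: 1.97
tool_pos: [468.3, -169.5, 163.7]
tcp_rot: [-90.0, -0.1, -17.5]
ft_force: [0.6, 0.9, 0.6]
finger_gap: 85.1
```

```bash
python3 -c "
from h import *
s=readout.sense();print(s['tool_pos'],s['tcp_rot'],s['joint_pos'],s['time'])"
```

```text
[ 468.27114957 -169.4991153   163.71392654] [-90.00372305  -0.11959246 -17.53882318] [-2.58096169e+01 -6.18429039e+00  1.06160469e+02  1.37318400e-02
  7.99049375e+01 -9.82731827e+01] 1.9667
```

Emit:
move_arm:
  motion: "1.6 -3.8 0 0 0 0; 3.3 -7.6 0 0 0 0; 3.3 -7.6 -4 0 0 0; 3.3 -7.6 -7 0 0 0; 3.3 -7.6 -9 0 0 0; 3.3 -7.6 -10 0 0 0; 3.3 -7.6 -10 0 0 0; 3.3 -7.6 -10 0 0 0; 3.3 -7.6 -10 0 0 0"

```text
time: 2.72
tool_pos: [501.5, -244.0, 66.0]
tcp_rot: [-90.0, -0.2, -17.5]
ft_force: [0.7, -0.7, 0.9]
finger_gap: 85.1
```

```bash
python3 -c "
from h import *
s=readout.sense();print(s['tool_pos'],s['tcp_rot'],s['time'])
a=snap('side')['image'][220:340,250:410];b=snap('top')['image'][160:280,280:440]
cv2.imwrite('pics/g1.png',cv2.resize(np.vstack([a,b]),None,fx=2.5,fy=2.5,interpolation=2))"
```

```text
[ 501.50666779 -243.98120106   65.95238831] [-90.03898801  -0.16737391 -17.48195574] 2.7167
```

View pics/g1.png

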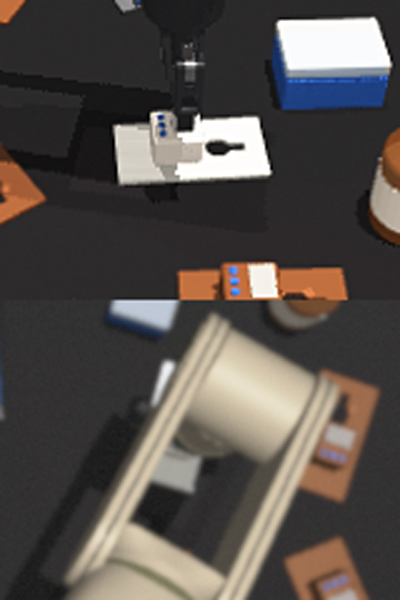

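The fingers straddle the box, at about (185,100) in the upper half of the crop. Descending.

Emit:
move_arm:
  motion: "0 -0.1 -1.5 0 0 0; 0 -0.1 -3 0 0 0; 0 -0.1 -4 0 0 0; 0 -0.1 -4.7 0 0 0; 0 -0.1 -5.2 0 0 0; 0 -0.1 -5.2 0 0 0; 0 -0.1 -5.2 0 0 0; 0 -0.1 -5.2 0 0 0"

```text
time: 3.48
tool_pos: [500.7, -244.9, 12.7]
tcp_rot: [-90.0, -0.1, -17.5]
ft_force: [0.4, 0.3, 0.8]
finger_gap: 85.1
```

Emit:
move_arm:
  motion: "0 0 0 0 0 0; 0 0 0 0 0 0; 0 0 0 0 0 0; 0 0 0 0 0 0; 0 0 0 0 0 0; 0 0 0 0 0 0; 0 0 0 0 0 0; 0 0 0 0 0 0; 0 0 0 0 0 0; 0 0 0 0 0 0"
  fingers: 3.8
  squeeze: 50

```text
time: 4.32
tool_pos: [500.5, -244.9, 12.5]
tcp_rot: [-90.0, -0.1, -17.5]
ft_force: [-0.2, -0.0, 5.6]
finger_gap: 43.2
```

```bash
cat > tgt.py <<'E'
import sys
from h import *
from scipy.spatial.transform import Rotation as Ro
F=np.array([661.8,163.8,105.8]);psi=4.1;off=np.array([-43.85,0,12.5])
Rp=Ro.from_euler('yz',[-35,psi],degrees=True)
def target(up,left,out,F=F):
    return F+Rp.apply(np.array([up,left,out])+off)
if __name__=='__main__':
    s=readout.sense();Rc=Ro.from_euler('xyz',s['tcp_rot'],degrees=True)
    Rt=Rp*Ro.from_euler('x',-90,degrees=True)
    P=target(*map(float,sys.argv[1:4]))
    print('target',P.round(1),'delta cm',((P-s['tool_pos'])/10).round(2),'rotvec',(Rt*Rc.inv()).as_rotvec(degrees=True).round(2),'F',s['ft_force'].round(1) if hasattr(s['ft_force'],'round') else s['ft_force'])
    print('panel basis up,left,out:',Rp.as_matrix().T.round(3).tolist(),'t',s['time'])
E
python3 tgt.py 0 0 70
```

```text
target [578.8 157.8 148.2] delta cm [ 7.83 40.27 13.57] rotvec [ -4.09 -34.91  20.94] F [-0.2 -0.   5.6]
panel basis up,left,out: [[0.817, 0.059, 0.574], [-0.071, 0.997, 0.0], [-0.572, -0.041, 0.819]] t 4.3167
```

Emit:
move_arm:
  motion: "0 0 2 0 0 0; 0 0 5 0 0 0; 0 0 9 0 0 0; 0 0 13 0 0 0; 0 0 17 0 0 0; 0 0 20 0 0 0; 0 0 20 0 0 0"

```text
time: 4.9
tool_pos: [503.1, -246.4, 220.0]
tcp_rot: [-90.2, -0.6, -17.5]
ft_force: [1.3, -1.4, -1.4]
finger_gap: 43.2
```

Emit:
move_arm:
  motion: "0.5 4 0 -0.4 -3.5 2.1; 1 8 0 -0.8 -7 4.2; 1.5 12 0 -1.2 -10.5 6.3; 2 16 0 -1.6 -14 8.4; 2.5 20 0 -2 -17.4 10.5; 3 24 0 -2.5 -21 12.6; 3.5 28 0 -2.9 -24.4 14.7; 4 32 0 -3.3 -28 16.8; 4.5 36 0 -3.7 -31.4 18.8; 5 40 0 -4.1 -34.9 20.9"

```text
time: 5.73
tool_pos: [549.0, 157.4, 210.6]
tcp_rot: [-90.0, -35.0, 4.2]
ft_force: [1.5, -1.4, -2.4]
finger_gap: 43.3
```

Emit:
move_arm:
  motion: "0 0 0 0 0 0; 0 0 0 0 0 0; 0 0 0 0 0 0; 0 0 0 0 0 0"

```text
time: 6.07
tool_pos: [550.0, 154.3, 211.2]
tcp_rot: [-90.0, -34.8, 4.0]
ft_force: [-0.2, 0.4, -2.9]
finger_gap: 43.0
```

```bash
python3 tgt.py 0 0 50; python3 -c "
from h import *
s=readout.sense();print(s['tool_pos'],s['tcp_rot'],s['joint_pos'],s['time'])
a=snap('side')['image'][70:250,200:400];b=snap('top')['image'][90:270,160:360]
cv2.imwrite('pics/g2.png',cv2.resize(np.hstack([a,b]),None,fx=2,fy=2,interpolation=2))"
```

```text
target [590.2 158.7 131.8] delta cm [ 4.02  0.44 -7.94] rotvec [ 0.02 -0.16  0.12] F [-0.2  0.4 -2.9]
panel basis up,left,out: [[0.817, 0.059, 0.574], [-0.071, 0.997, 0.0], [-0.572, -0.041, 0.819]] t 6.0667
[550.00454017 154.28938084 211.20663622] [-90.00658004 -34.84405327   3.98104348] [ 14.27408527 -28.26758009 125.6907837   -7.85081759  48.43635155
 -76.29570229] 6.0667
```

View pics/g2.png

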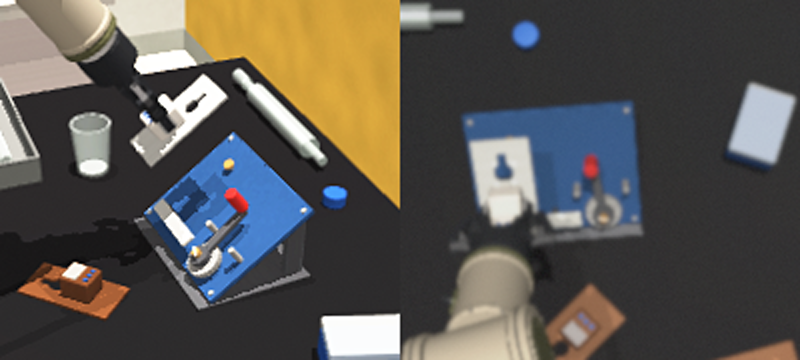

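Emit:
move_arm:
  motion: "1.3 0.1 -2.4 0 -0.1 0.1; 2.6 0.2 -4.8 0 -0.2 0.1; 3.9 0.4 -7.2 0 -0.2 0.1; 5.2 0.5 -9.6 0 -0.2 0.1; 5.2 0.5 -9.6 0 -0.2 0.1; 5.2 0.5 -9.6 0 -0.2 0.1; 5.2 0.5 -9.6 0 -0.2 0.1"

```text
time: 6.75
tool_pos: [602.7, 159.4, 116.8]
tcp_rot: [-90.0, -35.2, 4.1]
ft_force: [-0.5, -0.7, -1.2]
finger_gap: 43.3
```

```bash
python3 tgt.py 0 0 30
cat > see.py <<'E'
import sys
from meas import *
from tgt import Rp,F,off
from scipy.spatial.transform import Rotation as Ro
t=snap('top');s=snap('side');st=readout.sense()
Rm=Ro.from_euler('xyz',st['tcp_rot'],degrees=True)*Ro.from_euler('x',90,degrees=True)
kh=np.array(st['tool_pos'])-Rm.apply(off)
cor=[kh+Rm.apply([x,y,5]) for x,y in((47,38),(47,-38),(-103,-38),(-103,38))]
M=Rp.as_matrix()
print('pred keyhole in stud frame',(M.T@(kh-F)).round(1))
for nm,S in(('top',t),('side',s)):
    print(nm,'pred corners',proj(S,cor).round(1).tolist(),'kh',proj(S,kh+Rm.apply([0,0,5]))[0].round(1),'slot_end',proj(S,kh+Rm.apply([22,0,5]))[0].round(1),'studhead',proj(S,F+M[:,2]*12).round(1))
pt,ps=proj(t,cor).mean(0),proj(s,cor).mean(0)
Q={}
for nm,S,c in(('top',t,pt),('side',s,ps)):
    x,y=map(int,c);im=S['image'][y-50:y+50,x-50:x+50];Q[nm]=cv2.resize(im,(400,400),interpolation=2);print('crop',nm,x-50,y-50)
cv2.imwrite('pics/'+sys.argv[1],np.hstack([Q['top'],Q['side']]))
E
python3 see.py g3.png
```

```text
target [601.7 159.5 115.5] delta cm [-0.11  0.01 -0.14] rotvec [-0.01  0.17  0.04] F [-0.5 -0.7 -1.2]
panel basis up,left,out: [[0.817, 0.059, 0.574], [-0.071, 0.997, 0.0], [-0.572, -0.041, 0.819]] t 6.75
pred keyhole in stud frame [ 3.4  0.5 31.9]
top pred corners [[198.0, 149.5], [224.8, 147.3], [231.1, 193.9], [205.8, 196.1]] kh [213.7 163.6] slot_end [212.7 156.5] studhead [[214.6 161.2]]
side pred corners [[315.9, 130.7], [327.5, 141.6], [291.1, 174.8], [281.1, 162.7]] kh [310.4 146.3] slot_end [315.6 141.5] studhead [[313.6 151.7]]
crop top 164 121
crop side 253 102
```

View pics/g3.png

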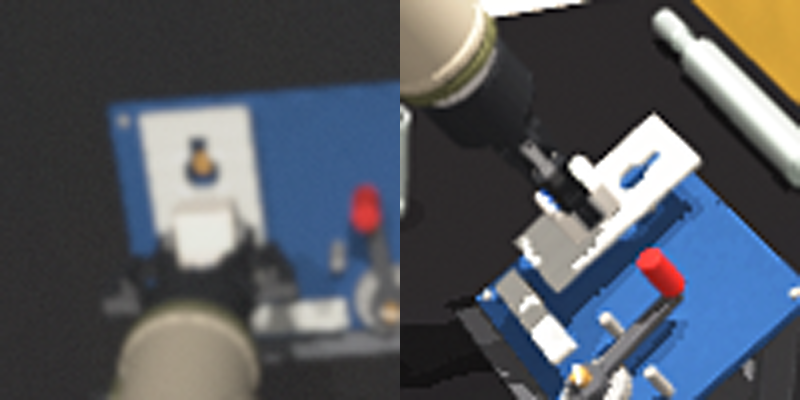

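The top view shows the stud through the keyhole opening at about crop (203,160). After parallax it lines up within about 1 mm. Descending along the normal.

Emit:
move_arm:
  motion: "0.4 0 -0.7 0 0 0; 0.8 0.1 -1.45 0 0.1 0; 0.8 0.1 -1.45 0 0.1 0; 0.8 0.1 -1.45 0 0.1 0; 0.8 0.1 -1.45 0 0.1 0"

```text
time: 7.27
tool_pos: [610.3, 161.5, 102.1]
tcp_rot: [-90.0, -35.1, 4.2]
ft_force: [-0.6, 0.0, -1.9]
finger_gap: 43.1
```

```bash
python3 tgt.py 0 0 14; python3 see.py g4.png
```

```text
target [610.8 160.1 102.4] delta cm [ 0.05 -0.14  0.02] rotvec [-0.02  0.09 -0.08] F [-0.6  0.  -1.9]
panel basis up,left,out: [[0.817, 0.059, 0.574], [-0.071, 0.997, 0.0], [-0.572, -0.041, 0.819]] t 7.2667
pred keyhole in stud frame [-0.4  1.5 14.1]
top pred corners [[198.5, 148.4], [224.9, 146.2], [231.2, 192.4], [206.2, 194.6]] kh [214.  162.3] slot_end [212.9 155.4] studhead [[214.6 161.2]]
side pred corners [[317.6, 134.8], [329.1, 145.7], [293.1, 178.5], [283.0, 166.3]] kh [312.2 150.2] slot_end [317.4 145.5] studhead [[313.6 151.7]]
crop top 165 120
crop side 255 106
```

View pics/g4.png

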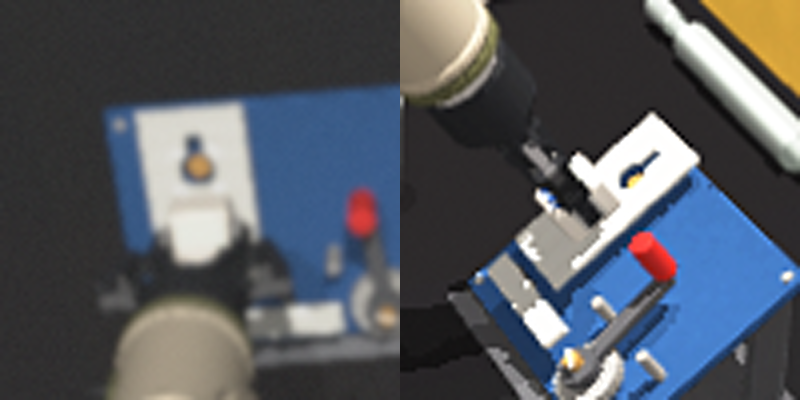

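Both views show the brass head inside the wide opening, top crop (200,166) and side crop (631,181). Continuing down.

Emit:
move_arm:
  motion: "0.2 -0.05 -0.2 0 0.1 0; 0.35 -0.05 -0.4 0 0.1 0; 0.5 -0.05 -0.65 0 0.1 0; 0.6 -0.05 -0.8 0 0.1 0; 0.7 -0.05 -0.95 0 0.1 0; 0.7 -0.05 -0.95 0 0.1 0; 0.7 -0.05 -0.95 0 0.1 0; 0.7 -0.05 -0.95 0 0.1 0"

```text
time: 8.03
tool_pos: [617.1, 160.9, 91.9]
tcp_rot: [-90.0, -34.9, 4.2]
ft_force: [0.6, 0.4, -2.3]
finger_gap: 43.1
```

```bash
python3 tgt.py 0 0 2
```

```text
target [617.7 160.6  92.5] delta cm [ 0.05 -0.03  0.06] rotvec [-0.01 -0.07 -0.07] F [ 0.6  0.4 -2.3]
panel basis up,left,out: [[0.817, 0.059, 0.574], [-0.071, 0.997, 0.0], [-0.572, -0.041, 0.819]] t 8.0333
```

Emit:
move_arm:
  motion: "0.06 0 -0.08 0 0 0; 0.06 0 -0.08 0 0 0; 0.06 0 -0.08 0 0 0; 0.12 0 -0.16 0 0 0; 0.12 0 -0.16 0 0 0; 0.12 0 -0.16 0 0 0; 0.12 0 -0.16 0 0 0"

```text
time: 8.62
tool_pos: [618.3, 160.9, 90.3]
tcp_rot: [-90.0, -34.9, 4.2]
ft_force: [0.1, -0.2, -3.1]
finger_gap: 43.2
```

```bash
python3 tgt.py 0 0 0
```

```text
target [618.8 160.7  90.9] delta cm [ 0.05 -0.02  0.05] rotvec [-0.01 -0.06 -0.07] F [ 0.1 -0.2 -3.1]
panel basis up,left,out: [[0.817, 0.059, 0.574], [-0.071, 0.997, 0.0], [-0.572, -0.041, 0.819]] t 8.6167
```

Still no contact; continuing gently.

Emit:
move_arm:
  motion: "0.06 0 -0.08 0 0 0; 0.06 0 -0.08 0 0 0; 0.12 0 -0.16 0 0 0; 0.12 0 -0.16 0 0 0; 0.12 0 -0.16 0 0 0; 0.12 0 -0.16 0 0 0"

```text
time: 9.12
tool_pos: [619.5, 160.9, 88.8]
tcp_rot: [-90.0, -34.9, 4.2]
ft_force: [-5.4, -0.5, 1.6]
finger_gap: 43.4
```

```bash
python3 tgt.py 0 0 0
```

```text
target [618.8 160.7  90.9] delta cm [-0.07 -0.02  0.2 ] rotvec [-0.01 -0.06 -0.07] F [-5.4 -0.5  1.6]
panel basis up,left,out: [[0.817, 0.059, 0.574], [-0.071, 0.997, 0.0], [-0.572, -0.041, 0.819]] t 9.1167
```

Contact is about 7 N along the panel normal, so the plate lies on the panel. Sliding down the slope.

Emit:
move_arm:
  motion: "-0.22 -0.02 -0.1 0 0 0; -0.42 -0.03 -0.25 0 0 0; -0.62 -0.05 -0.39 0 0 0; -0.82 -0.06 -0.53 0 0 0; -1.03 -0.08 -0.68 0 0 0; -1.24 -0.09 -0.82 0 0 0; -1.44 -0.1 -0.97 0 0 0; -1.5 -0.11 -1.01 0 0 0; -1.5 -0.11 -1.01 0 0 0; -1.5 -0.11 -1.01 0 0 0"

```text
time: 9.95
tool_pos: [604.5, 159.8, 78.7]
tcp_rot: [-90.0, -34.9, 4.2]
ft_force: [0.2, 0.0, -2.6]
finger_gap: 43.2
```

```bash
python3 tgt.py -22 0 -2; python3 see.py g5.png
```

```text
target [602.  159.5  76.6] delta cm [-0.25 -0.03 -0.2 ] rotvec [-0.01 -0.06 -0.07] F [ 0.2  0.  -2.6]
panel basis up,left,out: [[0.817, 0.059, 0.574], [-0.071, 0.997, 0.0], [-0.572, -0.041, 0.819]] t 9.95
pred keyhole in stud frame [-18.6   0.2  -1.8]
top pred corners [[200.4, 152.1], [226.4, 150.0], [232.5, 195.3], [207.9, 197.4]] kh [215.6 165.8] slot_end [214.6 158.9] studhead [[214.6 161.2]]
side pred corners [[316.0, 141.7], [327.4, 152.9], [291.5, 185.3], [281.7, 172.9]] kh [310.6 157.2] slot_end [315.7 152.5] studhead [[313.6 151.7]]
crop top 166 123
crop side 254 113
```

View pics/g5.png

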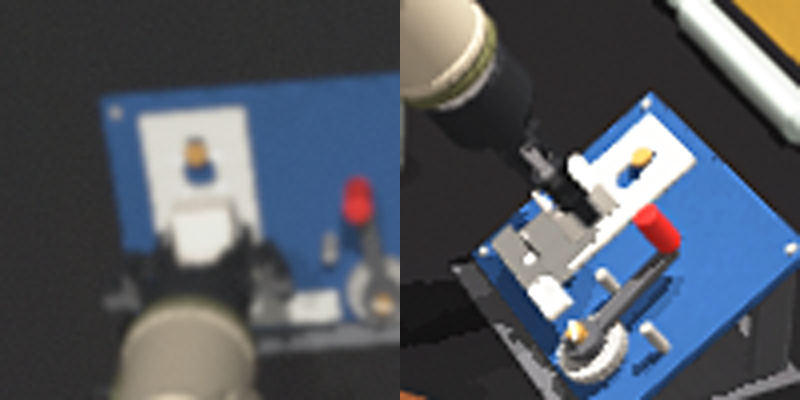

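The stud is now above the wide opening, in the slot (top crop (195,152), side crop (642,157)), with a few mm left. Sliding on to the stop.

Emit:
move_arm:
  motion: "-0.08 -0.01 -0.06 0 0 0; -0.16 -0.01 -0.11 0 0 0; -0.24 -0.02 -0.17 0 0 0; -0.24 -0.02 -0.17 0 0 0; -0.24 -0.02 -0.17 0 0 0"

```text
time: 10.47
tool_pos: [602.0, 159.6, 76.8]
tcp_rot: [-90.0, -34.9, 4.2]
ft_force: [-0.2, -0.3, -2.5]
finger_gap: 43.1
```

Emit:
move_arm:
  motion: "-0.08 -0.01 -0.06 0 0 0; -0.08 -0.01 -0.06 0 0 0; -0.08 -0.01 -0.06 0 0 0; -0.08 -0.01 -0.06 0 0 0"

```text
time: 10.8
tool_pos: [601.3, 159.5, 76.4]
tcp_rot: [-90.0, -34.9, 4.2]
ft_force: [0.1, -0.4, -2.6]
finger_gap: 43.2
```

Emit:
move_arm:
  motion: "-0.08 -0.01 -0.06 0 0 0; -0.08 -0.01 -0.06 0 0 0; -0.08 -0.01 -0.06 0 0 0; -0.08 -0.01 -0.06 0 0 0"

```text
time: 11.13
tool_pos: [600.5, 159.4, 75.7]
tcp_rot: [-90.0, -34.9, 4.2]
ft_force: [-0.0, -0.0, -2.2]
finger_gap: 43.0
```

```bash
python3 tgt.py -22 0 -2
```

```text
target [602.  159.5  76.6] delta cm [0.15 0.01 0.09] rotvec [-0.01 -0.07 -0.07] F [-0.  -0.  -2.2]
panel basis up,left,out: [[0.817, 0.059, 0.574], [-0.071, 0.997, 0.0], [-0.572, -0.041, 0.819]] t 11.1333
```

Emit:
move_arm:
  motion: "-0.08 -0.01 -0.06 0 0 0; -0.08 -0.01 -0.06 0 0 0; -0.08 -0.01 -0.06 0 0 0; -0.08 -0.01 -0.06 0 0 0"

```text
time: 11.47
tool_pos: [599.7, 159.3, 75.1]
tcp_rot: [-90.0, -34.9, 4.2]
ft_force: [-0.6, -0.2, -3.0]
finger_gap: 43.4
```

Emit:
move_arm:
  motion: "-0.08 -0.01 -0.06 0 0 0; -0.08 -0.01 -0.06 0 0 0; -0.08 -0.01 -0.06 0 0 0; -0.08 -0.01 -0.06 0 0 0"

```text
time: 11.8
tool_pos: [599.2, 159.3, 74.8]
tcp_rot: [-90.0, -35.0, 4.2]
ft_force: [0.8, 1.2, -2.8]
finger_gap: 43.4
```

```bash
python3 tgt.py -22 0 -2; python3 see.py g6.png
```

```text
target [602.  159.5  76.6] delta cm [0.28 0.03 0.18] rotvec [-0.02 -0.03 -0.07] F [ 0.8  1.2 -2.8]
panel basis up,left,out: [[0.817, 0.059, 0.574], [-0.071, 0.997, 0.0], [-0.572, -0.041, 0.819]] t 11.8
pred keyhole in stud frame [-25.4  -0.   -1.9]
top pred corners [[200.8, 154.3], [226.8, 152.1], [232.8, 197.2], [208.3, 199.4]] kh [216.  167.9] slot_end [215.  161.1] studhead [[214.6 161.2]]
side pred corners [[314.5, 143.2], [325.8, 154.4], [290.0, 186.8], [280.1, 174.4]] kh [309.  158.7] slot_end [314.2 154. ] studhead [[313.6 151.7]]
crop top 167 125
crop side 252 114
```

View pics/g6.png

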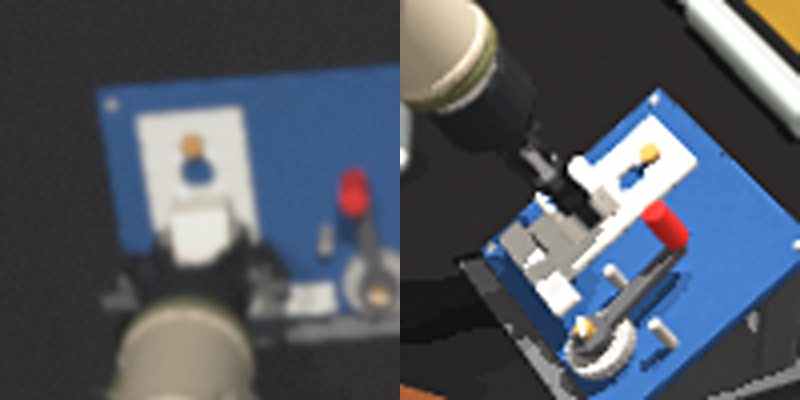

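The stud covers the slot's upper end (top crop (191,146), side crop (649,153)), and the plate edges are parallel to the panel's. Checking the stop with a small extra push.

Emit:
move_arm:
  motion: "-0.08 -0.01 -0.06 0 0 0; -0.08 -0.01 -0.06 0 0 0; -0.08 -0.01 -0.06 0 0 0; -0.08 -0.01 -0.06 0 0 0"

```text
time: 12.23
tool_pos: [598.8, 159.2, 74.8]
tcp_rot: [-90.0, -35.0, 4.2]
ft_force: [4.7, 0.3, -1.0]
finger_gap: 43.3
```

Emit:
move_arm:
  motion: "-0.08 -0.01 -0.06 0 0 0; -0.08 -0.01 -0.06 0 0 0; -0.08 -0.01 -0.06 0 0 0; -0.08 -0.01 -0.06 0 0 0"

```text
time: 12.57
tool_pos: [598.7, 159.3, 74.9]
tcp_rot: [-90.0, -35.1, 4.1]
ft_force: [8.9, 0.7, -0.8]
finger_gap: 42.9
```

At the stop, about 9 N. Relaxing that, pressing it flat lightly, then releasing.

Emit:
move_arm:
  motion: "0.06 0 0.04 0 0 0; 0.12 0 -0.04 0 0 0; 0.15 0 -0.08 0 0 0; 0.15 0 -0.08 0 0 0"

```text
time: 12.9
tool_pos: [599.3, 159.4, 74.3]
tcp_rot: [-90.0, -35.0, 4.2]
ft_force: [-18.8, -1.6, 21.7]
finger_gap: 43.1
```

Emit:
move_arm:
  motion: "0 0 0 0 0 0; 0 0 0 0 0 0; 0 0 0 0 0 0; 0 0 0 0 0 0; 0 0 0 0 0 0; 0 0 0 0 0 0; 0 0 0 0 0 0; 0 0 0 0 0 0"
  fingers: 7.0

```text
time: 13.57
tool_pos: [598.8, 159.0, 72.4]
tcp_rot: [-90.0, -34.9, 4.2]
ft_force: [0.3, -0.2, -0.2]
finger_gap: 69.8
```

Emit:
move_arm:
  motion: "-0.6 0 0.8 0 0 0; -1.7 -0.1 2.5 0 0 0; -3.4 -0.2 4.9 0 0 0; -5.2 -0.4 7.4 0 0 0; -7 -0.5 10 0 0 0; -8 -0.6 12 0 0 0; -8 -0.6 12 0 0 0"

```text
time: 14.15
tool_pos: [520.1, 153.8, 199.1]
tcp_rot: [-89.9, -35.4, 4.1]
ft_force: [0.8, 0.5, 0.3]
finger_gap: 70.2
```

```bash
cat > lev.py <<'E'
import sys
from h import *
from tgt import Rp,F
from scipy.spatial.transform import Rotation as Ro
F2=F+Rp.apply([-2,0,-2])
def P(th,h): return F2+Rp.apply([-124+95*np.cos(th),-128-95*np.sin(th),h])
def inf(p): return Rp.inv().apply(np.array(p)-F2)
def delta(a,b): return ((P(b,36)-P(a,36))/10).round(2)
E
python3 - <<'E'
from lev import *
from meas import blob
t=snap('top','t9.png');s=snap('side','s9.png');st=readout.sense()
C=[]
for S,near in((t,(255,174)),(s,(318,170))):
    h,sa,v=cv2.split(cv2.cvtColor(S['image'],cv2.COLOR_BGR2HSV));m=((h<8)|(h>172))&(sa>150)&(v>90);b,c,n=blob(m,near);C.append(c);print(c,n)
k,e=tri(t,C[0],s,C[1]);q=inf(k);print('knob',k,e,q,'theta',np.arctan2(-(q[1]+128),q[0]+124),'radius',np.hypot(q[1]+128,q[0]+124))
th=np.arctan2(-(q[1]+128),q[0]+124)
print('tcp in panel',inf(st['tool_pos']))
for hh in(120,36):print(hh,((P(th,hh)-st['tool_pos'])/10).round(2))
a=s['image'][110:230,250:370];b=t['image'][120:240,170:290]
cv2.imwrite('pics/g7.png',cv2.resize(np.hstack([b,a]),None,fx=3.3,fy=3.3,interpolation=2))
E
```

```text
[255.03773585 173.11320755] 53
[317.96202532 169.84810127] 79
knob [616.32059999  44.21262323 129.94627992] 2.0694165461169853 [ -28.31337094 -116.02966585   52.70281578] theta -0.12445280516417971 radius 96.43246279411626
tcp in panel [-64.08420662  -0.27553989 156.40179855]
120 [  5.72 -11.21  -1.01]
36 [ 10.52 -10.87  -7.89]
```

View pics/g7.png

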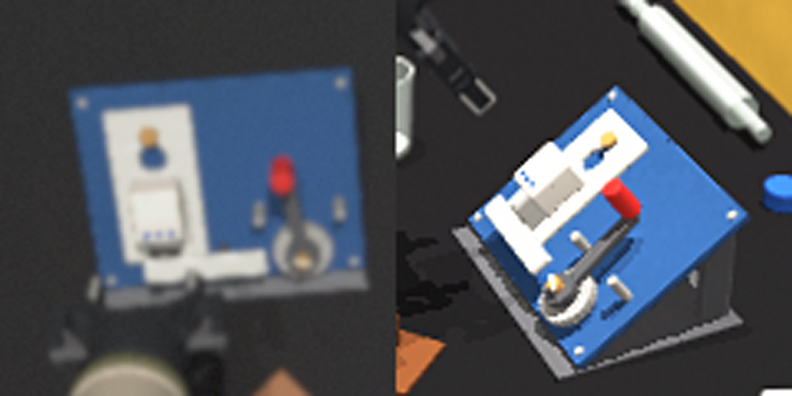

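The module lies straight on the panel, with the stud at the slot end (148,137) and the lower edge under the clamp arm (about (160,265)). The red knob is at (282,175) in this crop. Moving to the knob.

Emit:
move_arm:
  motion: "1.4 -2.8 -0.2 0 0.2 0; 2.9 -5.6 -0.5 0 0.4 0; 4.3 -8.4 -0.8 0 0.4 0; 5.7 -11.2 -1 0 0.4 0; 5.7 -11.2 -1 0 0.4 0; 5.7 -11.2 -1 0 0.4 0"
  fingers: 4.8

```text
time: 14.75
tool_pos: [575.4, 38.9, 179.9]
tcp_rot: [-89.9, -34.3, 3.9]
ft_force: [0.4, 0.6, -0.3]
finger_gap: 48.3
```

Run:
```python
from lev import *
st=readout.sense();print(st['time'],inf(st['tool_pos']),st['tcp_rot'],((P(-.124,36)-st['tool_pos'])/10).round(2))
```

```text
14.75 [ -33.40781009 -118.44470787  117.2566411 ] [-89.90047514 -34.3090767    3.87141877] [ 4.93  0.57 -6.45]
```

Emit:
move_arm:
  motion: "0.5 0.3 -0.6 0 -0.4 0; 1.3 0.5 -1.8 0 -0.4 0; 2.5 0.5 -3.3 0 -0.4 0; 3.7 0.6 -4.8 0 -0.4 0; 4.9 0.6 -6.4 0 -0.4 0; 4.9 0.6 -6.4 0 -0.4 0; 4.9 0.6 -6.4 0 -0.4 0"

```text
time: 15.33
tool_pos: [623.0, 48.2, 115.5]
tcp_rot: [-89.9, -34.6, 4.2]
ft_force: [-0.1, -0.3, -0.5]
finger_gap: 47.8
```

Emit:
move_arm:
  motion: "0 0 0 0 0 0; 0 0 0 0 0 0; 0 0 0 0 0 0; 0 0 0 0 0 0; 0 0 0 0 0 0; 0 0 0 0 0 0; 0 0 0 0 0 0; 0 0 0 0 0 0"
  fingers: 1.5
  squeeze: 25

```text
time: 16.0
tool_pos: [625.1, 47.0, 119.8]
tcp_rot: [-90.0, -35.0, 4.2]
ft_force: [-7.4, -0.7, 7.5]
finger_gap: 19.2
```

Run:
```python
from lev import *
st=readout.sense();q=inf(st['tool_pos']);print(st['time'],q,st['tcp_rot'],st['ft_force'])
th=np.arctan2(-(q[1]+128),q[0]+124);print('th',th,np.hypot(q[1]+128,q[0]+124))
for b in np.linspace(th,-.46,5)[1:]:print(round(b,2),delta(th,b))
print('cw from -.46');
for b in np.linspace(-.46,.46,9)[1:]:print(round(b,2),delta(-.46,b))
```

```text
16.0 [ -26.81735981 -113.90509839   39.25841842] [-89.98641985 -35.0166865    4.15284282] [-7.37167832 -0.72030598  7.51732606]
th -0.1440308760294462 98.19944910562347
-0.22 [-0.16  0.73 -0.08]
-0.3 [-0.38  1.44 -0.19]
-0.38 [-0.63  2.13 -0.33]
-0.46 [-0.93  2.79 -0.51]
cw from -.46
-0.34 [ 0.42 -0.98  0.25]
-0.23 [ 0.75 -2.    0.42]
-0.12 [ 0.98 -3.07  0.53]
0.0 [ 1.11 -4.15  0.57]
0.12 [ 1.14 -5.24  0.53]
0.23 [ 1.06 -6.32  0.42]
0.34 [ 0.88 -7.39  0.25]
0.46 [ 0.6  -8.41  0.  ]
```

The knob is held (gap 19 mm), but the tips press on the lever bar with about 10 N. Raising a little.

Emit:
move_arm:
  motion: "-0.1 0 0.15 0 0 0; -0.2 0 0.3 0 0 0; -0.2 0 0.3 0 0 0"

```text
time: 16.25
tool_pos: [622.9, 46.9, 121.2]
tcp_rot: [-90.0, -35.0, 4.1]
ft_force: [16.0, 1.6, -14.3]
finger_gap: 18.8
```

Emit:
move_arm:
  motion: "-0.16 0.73 -0.08 0 0 0; -0.27 1.1 -0.14 0 0 0; -0.38 1.44 -0.19 0 0 0; -0.5 1.8 -0.26 0 0 0; -0.63 2.13 -0.33 0 0 0; -0.78 2.46 -0.42 0 0 0; -0.93 2.79 -0.51 0 0 0; -0.93 2.79 -0.51 0 0 0; -0.93 2.79 -0.51 0 0 0"

```text
time: 17.0
tool_pos: [613.8, 74.6, 116.8]
tcp_rot: [-90.0, -35.0, 4.2]
ft_force: [6.2, -2.1, -5.7]
finger_gap: 19.0
```

```bash
cat > st.py <<'E'
from lev import *
st=readout.sense();q=inf(st['tool_pos']);print(st['time'],q.round(1),'f panel',Rp.inv().apply(st['ft_force']).round(1),'th',np.arctan2(-(q[1]+128),q[0]+124).round(3),'r',np.hypot(q[1]+128,q[0]+124).round(1),st['finger_gap'])
E
python3 st.py
```

```text
17.0 [-36.2 -85.5  42.1] f panel [ 1.7 -2.6 -8.2] th -0.451 r 97.6 19.03325134739061
```

Emit:
move_arm:
  motion: "0.42 -0.98 0.25 0 0 0; 0.6 -1.5 0.34 0 0 0; 0.75 -2.0 0.4 0 0 0; 0.98 -3.07 0.5 0 0 0; 1.11 -4.15 0.55 0 0 0; 1.14 -5.24 0.5 0 0 0; 1.06 -6.32 0.4 0 0 0; 0.88 -7.39 0.22 0 0 0; 0.6 -8.41 -0.03 0 0 0; 0.6 -8.41 -0.03 0 0 0"

```text
time: 17.83
tool_pos: [621.1, -10.7, 118.6]
tcp_rot: [-90.0, -35.2, 4.1]
ft_force: [1.8, -0.7, 4.0]
finger_gap: 19.2
```

```bash
python3 st.py
```

```text
17.8333 [ -34.1 -171.1   42.9] f panel [ 3.7 -0.8  2.3] th 0.447 r 99.7 19.205373952978782
```

Emit:
move_arm:
  motion: "0.28 1.02 0.25 0 0 0; 0.46 2.09 0.42 0 0 0; 0.54 3.17 0.53 0 0 0; 0.51 4.26 0.57 0 0 0; 0.38 5.34 0.53 0 0 0; 0.15 6.41 0.42 0 0 0; -0.18 7.43 0.25 0 0 0; -0.6 8.41 0 0 0 0; -0.68 8.58 -0.05 0 0 0; -0.68 8.58 -0.05 0 0 0"

```text
time: 18.67
tool_pos: [613.4, 77.0, 117.2]
tcp_rot: [-90.0, -35.1, 4.2]
ft_force: [-2.4, -2.7, 4.9]
finger_gap: 19.4
```

```bash
python3 st.py
```

```text
18.6667 [-36.1 -83.1  42.6] f panel [ 0.7 -2.5  5.5] th -0.472 r 98.7 19.44935851519864
```

Emit:
move_arm:
  motion: "0.42 -0.98 0.25 0 0 0; 0.75 -2.0 0.42 0 0 0; 0.98 -3.07 0.53 0 0 0; 1.11 -4.15 0.57 0 0 0; 1.14 -5.24 0.53 0 0 0; 1.06 -6.32 0.42 0 0 0; 0.88 -7.39 0.25 0 0 0; 0.62 -8.41 0.03 0 0 0; 0.6 -8.7 0 0 0 0; 0.6 -8.7 0 0 0 0"

```text
time: 19.5
tool_pos: [619.3, -10.9, 117.1]
tcp_rot: [-90.0, -35.0, 4.1]
ft_force: [-5.9, 2.0, 7.7]
finger_gap: 18.8
```

```bash
python3 st.py
```

```text
19.5 [ -36.5 -171.2   42.7] f panel [-0.2  2.5  9.6] th 0.459 r 97.6 18.826477043157766
```

Emit:
move_arm:
  motion: "0.28 1.02 0.28 0 0 0; 0.46 2.09 0.46 0 0 0; 0.54 3.17 0.58 0 0 0; 0.51 4.26 0.62 0 0 0; 0.38 5.34 0.58 0 0 0; 0.15 6.41 0.47 0 0 0; -0.18 7.43 0.3 0 0 0; -0.6 8.41 0.05 0 0 0; -0.7 8.65 0 0 0 0; -0.7 8.65 0 0 0 0"

```text
time: 20.33
tool_pos: [611.8, 76.4, 116.1]
tcp_rot: [-90.0, -35.0, 4.2]
ft_force: [-3.3, -2.4, 4.0]
finger_gap: 19.3
```

Emit:
move_arm:
  motion: "0.42 -0.98 0.25 0 0 0; 0.75 -2.0 0.42 0 0 0; 0.98 -3.07 0.53 0 0 0; 1.11 -4.15 0.57 0 0 0; 1.14 -5.24 0.53 0 0 0"

```text
time: 20.75
tool_pos: [625.1, 23.9, 123.4]
tcp_rot: [-89.9, -35.2, 4.1]
ft_force: [5.5, 6.6, 6.6]
finger_gap: 18.8
```

```bash
python3 st.py
```

```text
20.75 [ -26.1 -136.9   43.1] f panel [8.6 6.2 2. ] th 0.091 r 98.3 18.791393324677188
```

Emit:
move_arm:
  motion: "-0.08 -1.08 -0.11 0 0 0; -0.26 -2.15 -0.28 0 0 0; -0.52 -3.17 -0.5 0 0 0; -0.56 -3.5 -0.53 0 0 0; -0.56 -3.5 -0.53 0 0 0"

```text
time: 21.17
tool_pos: [618.1, -12.1, 116.6]
tcp_rot: [-89.9, -35.0, 4.0]
ft_force: [-1.3, 1.9, 5.7]
finger_gap: 19.2
```

```bash
python3 st.py
```

```text
21.1667 [ -37.8 -172.3   43.1] f panel [2.3 2.  5.4] th 0.475 r 96.9 19.218704392988446
```

Third swing done, tangential force 6 N in motion. Carrying on.

Emit:
move_arm:
  motion: "0.28 1.02 0.28 0 0 0; 0.46 2.09 0.46 0 0 0; 0.54 3.17 0.58 0 0 0; 0.51 4.26 0.62 0 0 0; 0.38 5.34 0.58 0 0 0; 0.15 6.41 0.47 0 0 0; -0.18 7.43 0.3 0 0 0; -0.6 8.41 0.05 0 0 0; -0.65 8.65 0.02 0 0 0; -0.65 8.65 0.02 0 0 0"

```text
time: 22.0
tool_pos: [610.3, 75.2, 115.3]
tcp_rot: [-90.0, -34.8, 4.2]
ft_force: [-8.5, -3.4, 5.2]
finger_gap: 19.0
```

Emit:
move_arm:
  motion: "0.42 -0.98 0.25 0 0 0; 0.75 -2.0 0.42 0 0 0; 0.98 -3.07 0.53 0 0 0; 1.11 -4.15 0.57 0 0 0; 1.14 -5.24 0.53 0 0 0; 1.14 -5.24 0.53 0 0 0; 1.14 -5.24 0.53 0 0 0"

```text
time: 22.58
tool_pos: [624.3, 21.8, 123.2]
tcp_rot: [-90.0, -35.2, 4.1]
ft_force: [8.0, 0.2, 0.5]
finger_gap: 19.3
```

```bash
python3 st.py
```

```text
22.5833 [ -27.  -138.9   43.5] f panel [ 6.8 -0.3 -4.2] th 0.112 r 97.6 19.29049250367818
```

Emit:
move_arm:
  motion: "-0.08 -1.08 -0.11 0 0 0; -0.26 -2.15 -0.28 0 0 0; -0.52 -3.17 -0.5 0 0 0; -0.54 -3.45 -0.53 0 0 0; -0.54 -3.45 -0.53 0 0 0"

```text
time: 23.0
tool_pos: [618.0, -11.0, 117.6]
tcp_rot: [-89.8, -35.1, 4.1]
ft_force: [-3.7, 10.3, 9.8]
finger_gap: 19.1
```

```bash
python3 st.py
```

```text
23.0 [ -37.3 -171.2   43.9] f panel [ 3.2 10.5  9.7] th 0.462 r 96.9 19.072638772054663
```

Emit:
move_arm:
  motion: "0.28 1.02 0.25 0 0 0; 0.46 2.09 0.42 0 0 0; 0.54 3.17 0.55 0 0 0; 0.51 4.26 0.6 0 0 0; 0.38 5.34 0.55 0 0 0; 0.15 6.41 0.45 0 0 0; -0.18 7.43 0.28 0 0 0; -0.55 8.41 0.05 0 0 0; -0.62 8.7 0 0 0 0; -0.62 8.7 0 0 0 0"

```text
time: 23.83
tool_pos: [611.0, 75.3, 116.5]
tcp_rot: [-90.0, -35.0, 4.2]
ft_force: [-7.6, -2.7, 8.0]
finger_gap: 19.3
```

Emit:
move_arm:
  motion: "0.42 -0.98 0.25 0 0 0; 0.75 -2.0 0.42 0 0 0; 0.98 -3.07 0.53 0 0 0"

```text
time: 24.08
tool_pos: [622.5, 45.4, 123.4]
tcp_rot: [-89.9, -35.2, 4.1]
ft_force: [9.2, 10.8, 0.5]
finger_gap: 19.1
```

Emit:
move_arm:
  motion: "0.13 -1.08 0.04 0 0 0; 0.16 -2.17 0 0 0 0"

```text
time: 24.25
tool_pos: [624.7, 23.1, 124.1]
tcp_rot: [-89.9, -35.3, 4.1]
ft_force: [2.1, 7.9, 0.2]
finger_gap: 18.5
```

Emit:
move_arm:
  motion: "-0.08 -1.08 -0.11 0 0 0; -0.26 -2.15 -0.28 0 0 0"

```text
time: 24.42
tool_pos: [622.8, 3.0, 122.3]
tcp_rot: [-89.7, -35.4, 4.0]
ft_force: [22.1, 33.6, 1.6]
finger_gap: 18.8
```

Emit:
move_arm:
  motion: "-0.26 -1.02 -0.22 0 0 0; -0.3 -1.3 -0.25 0 0 0; -0.3 -1.3 -0.25 0 0 0"

```text
time: 24.67
tool_pos: [618.4, -11.2, 118.5]
tcp_rot: [-89.9, -35.2, 4.1]
ft_force: [1.6, 8.1, 7.9]
finger_gap: 19.1
```

```bash
python3 st.py
```

```text
24.6667 [ -36.4 -171.4   44.4] f panel [6.3 8.  5.2] th 0.46 r 97.8 19.115705833768178
```

Resistance is now about 8–11 N all through the swing, up from about 4–6, which fits the ratchet slipping. One slower confirming swing.

Emit:
move_arm:
  motion: "0.28 1.02 0.25 0 0 0; 0.46 2.09 0.42 0 0 0; 0.54 3.17 0.55 0 0 0; 0.51 4.26 0.6 0 0 0; 0.38 5.34 0.55 0 0 0; 0.15 6.41 0.45 0 0 0; -0.18 7.43 0.28 0 0 0; -0.55 8.41 0.05 0 0 0; -0.62 8.7 0 0 0 0; -0.62 8.7 0 0 0 0"

```text
time: 25.5
tool_pos: [610.5, 75.3, 116.5]
tcp_rot: [-90.0, -35.0, 4.2]
ft_force: [-9.1, -4.0, 9.7]
finger_gap: 18.8
```

Emit:
move_arm:
  motion: "0.22 -0.49 0.13 0 0 0; 0.42 -0.98 0.25 0 0 0; 0.6 -1.5 0.34 0 0 0; 0.75 -2.0 0.42 0 0 0; 0.87 -2.55 0.48 0 0 0; 0.98 -3.07 0.53 0 0 0"

```text
time: 26.0
tool_pos: [622.1, 45.3, 123.4]
tcp_rot: [-89.9, -35.2, 4.1]
ft_force: [7.3, 8.1, 1.9]
finger_gap: 19.1
```

Emit:
move_arm:
  motion: "0.07 -0.54 0.02 0 0 0; 0.13 -1.08 0.04 0 0 0; 0.15 -1.6 0.02 0 0 0; 0.16 -2.17 0 0 0 0"

```text
time: 26.33
tool_pos: [624.6, 23.3, 124.4]
tcp_rot: [-89.9, -35.3, 4.1]
ft_force: [9.0, 6.8, 3.5]
finger_gap: 18.9
```

Emit:
move_arm:
  motion: "-0.04 -0.54 -0.05 0 0 0; -0.08 -1.08 -0.11 0 0 0; -0.17 -1.6 -0.2 0 0 0; -0.26 -2.15 -0.28 0 0 0"

```text
time: 26.67
tool_pos: [622.7, 3.8, 122.6]
tcp_rot: [-89.7, -35.4, 4.0]
ft_force: [20.8, 29.7, 1.1]
finger_gap: 19.0
```

Emit:
move_arm:
  motion: "-0.13 -0.5 -0.11 0 0 0; -0.26 -1.02 -0.22 0 0 0; -0.3 -1.3 -0.25 0 0 0; -0.3 -1.3 -0.25 0 0 0"

```text
time: 27.0
tool_pos: [618.5, -10.8, 118.8]
tcp_rot: [-89.9, -35.2, 4.1]
ft_force: [5.7, 9.7, 6.0]
finger_gap: 18.9
```

```bash
python3 st.py
```

```text
27.0 [ -36.2 -171.1   44.6] f panel [8.6 9.3 1.3] th 0.456 r 97.8 18.916657602656795
```

Emit:
move_arm:
  motion: "0 0.1 0 0 0 0; 0 0.1 0 0 0 0; 0 0.1 0 0 0 0; 0 0.1 0 0 0 0; 0 0.1 0 0 0 0; 0 0.1 0 0 0 0"
  fingers: 5.0

```text
time: 27.5
tool_pos: [616.0, -10.6, 115.4]
tcp_rot: [-90.0, -34.9, 4.1]
ft_force: [0.2, -0.3, 0.5]
finger_gap: 50.2
```

Emit:
move_arm:
  motion: "-0.6 0 0.8 0 0 0; -1.7 -0.1 2.5 0 0 0; -3.4 -0.2 4.9 0 0 0; -5.2 -0.4 7.4 0 0 0; -7 -0.5 10 0 0 0; -10 -0.6 12 0 0 0; -14 -0.6 12 0 0 0; -18 -0.6 12 0 0 0; -18 -0.6 12 0 0 0"

```text
time: 28.25
tool_pos: [469.7, -21.8, 232.6]
tcp_rot: [-89.5, -33.1, 4.1]
ft_force: [0.8, 0.0, 0.1]
finger_gap: 49.7
```

Run:
```python
from lev import *
from meas import blob
t=snap('top','t10.png');s=snap('side','s10.png')
C=[]
for S,near in((t,(265,180)),(s,(325,180))):
    h,sa,v=cv2.split(cv2.cvtColor(S['image'],cv2.COLOR_BGR2HSV));m=((h<8)|(h>172))&(sa>150)&(v>90);b,c,n=blob(m,near);C.append(c)
k,e=tri(t,C[0],s,C[1]);q=inf(k);print('theta',np.arctan2(-(q[1]+128),q[0]+124),np.hypot(q[1]+128,q[0]+124),e)
o=cv2.imread('pics/s9.png');ot=cv2.imread('pics/t9.png')
c=lambda i:i[150:230,255:345]
ct=lambda i:i[150:220,190:290]
z=lambda i:cv2.resize(i,(390,300),interpolation=2)
cv2.imwrite('pics/g8.png',np.vstack([np.hstack([z(c(o)),z(c(s['image']))]),np.hstack([z(ct(ot)),z(ct(t['image']))])]))
print(readout.sense()['time'])
```

```text
theta 0.4067591188035428 95.90588668509325 0.6341112219975271
28.35
```

View pics/g8.png

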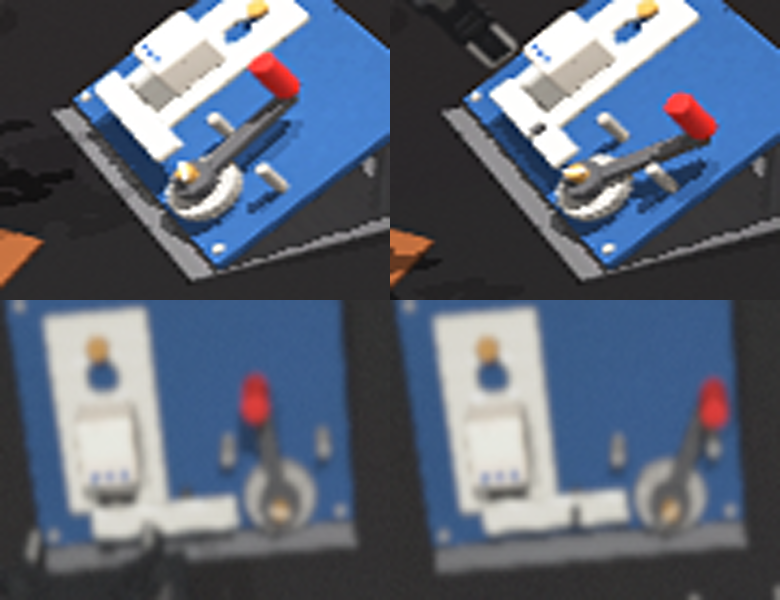

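The before/after crop shows the clamp arm lowered onto the plate, the stud still at the slot end, the plate straight, and the lever free at about +0.41 rad. The gripper is well clear. Six full swings can drive at least 0.78 rad each, and the last two slipped at 8–11 N. Handing in.

```bash
python3 -c "
from h import *
a=cv2.imread('pics/t0.png').astype(int);b=cv2.imread('pics/t10.png').astype(int);d=abs(a-b).max(2)
for n,(x,y) in dict(bottle=(403,157),tipbox=(341,152),beaker=(137,218)).items(): print(n,(d[y-18:y+18,x-18:x+18]>40).sum())
print(r.hand_in())"
```

```text
bottle 0
tipbox 0
beaker 0
the job is handed in; nothing more can be done
None
```

The module is mounted on the stand, the clamp has been ratcheted tight, and the job was handed in at about 28 s with the gripper clear.

**Mounting:** I picked up the white module on its aluminium plate and passed the keyhole over the stud. I then slid it down to a firm stop at about 9 N, pressed it flat and let go.

**Clamping:** I gave the red-knobbed lever six back-and-forth swings. On the last two, the resistance stayed at about 7–11 N (4–6 N expected while driving). That fits the ratchet slipping with the screw at its end stop.

**Final pictures:**
- The stud sits at the end of the slot, the plate is straight, and its lower edge is under the lowered clamp foot.
- The bottle, beaker and tip box show no change from the first picture.

**Disagreements and limits:**
- The panel turned out about 2 mm, and the stop about 4 mm, beyond my camera estimates. I settled both by touch.
- I saw short peaks of about 30–40 N at the fingers at one lever angle (near +0.3 rad) in both slipping swings. I took them for ratchet tooth peaks but did not confirm it.
- After I let go, the lever measured about +0.41 rad in the pictures, against +0.46 from the arm. The cause could be camera error or a small spring-back.
- I could not measure the screw angle directly. That it is fully tight rests on the slipping force and the number of swings.

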